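# Nest the three white cups on the shoe cabinet

### The arm

A 6-joint arm with a two-finger parallel gripper is mounted at the origin on the work surface. World frame = base frame: x ahead of the robot, y to its left, z up, the work surface at z = 0. Lengths are in m, angles in rad, forces in N, time in s.
With the tool pointing down it reaches from about 0.25 to 0.775 m from the base axis. Payload 4 kg.
Tool frame: the origin (TCP) lies at the very end of the fingers, on their centre line; the grasp point (between the pads) lies 19 mm behind it; x points along the fingers, z is the direction in which the jaws open and shut, and the axes are right-handed (so a half turn about x gives the same grasp; the last joint's range is limited). The gripper opens to 94 mm and grips with 3 to 60 N. Pads are 16 mm wide; open, the fingers measure 119 mm over their backs; the gripper's body (75 mm by 177 mm) begins 78 mm behind the grasp point.
Start: joints at [-1.233, 0.087, 1.371, -0, 1.684, -0.103], TCP at [0.235, -0.497, 0.206] pointing down, gripper open.
Joint ranges: [-3.1, 3.1], [-0.76, 2.03], [0.27, 2.55], [-1.08, 4.22], [0.17, 2.65], [-2.57, 2.57]. Speed limits (rad/s): [2.79, 2.79, 3.14, 3.14, 3.14, 3.14].

### API

Orientations are given as [roll, pitch, yaw] about the fixed x, y, z axes, in that order (R = Rz(yaw) Ry(pitch) Rx(roll)).
In Python, from cell import ctrl, eyes gives the robot as it stands. The module is installed in compiled form; this text tells all that it offers.
- The arm moves only by the shell command python3 -m crank 'ROWS' [OPENING] [FORCE]. ROWS is a JSON object of lists of equal length, an entry for each row: "translation": the shift along the world's x, y, z in cm, a list of three; "dr": the turn, a rotation vector about the world's x, y, z in rad, a list of three. A call has exactly 8 rows; each row is the pose to reach, as a shift and turn from the pose commanded when the call began; what a row does not reach only later rows make up. A row lasts 1/8 s, in which the tool goes at most 62.5 mm and 10.7 degrees, less where a joint would pass 70% of its speed; a pose out of reach is approached as far as the arm can. A call with a gripper value outside its range is refused whole. OPENING is the finger opening in cm, from 0 to 9.4, set as the call begins (- or left out, the last holds). The fingers move at their own pace and stop on an object; FORCE is the grip in N (left out, the last holds). Time passes only in rows, so rows that repeat a pose let the fingers close, or fill a call up. It gives the time, the measured TCP pose, the force and the opening at its end, in the units of the state.
- ctrl.state(): the state, without advancing time (a new reading comes with each control period).
- eyes.camera(name): name is "scene" or "top"; returns (picture, depth): 384x512x3 uint8, blue, green, red; 384x512 float32, m along the optical axis (not along the pixel's ray), 0 where there is no reading.
- eyes.camera_model(name): a dict with "fx", "fy", "cx", "cy" (pixels), "extrinsics" (4x4, takes a point from world to camera coordinates). Camera axes: x right, y up, looking along -z (the intrinsics and any distortion apply to the point x, -y, -z); pixel columns grow to the right and rows downward; lengths in m; the calibration is good to about 2 mm. A picture is of the moment at which its call begins. camera_model takes no time and is no camera call.
- ctrl.finish_job(): hands the job in, once; it reports no verdict.
The state is a dict: "t": time; "joint_pos": joint angles; "joint_vel": joint speeds; "joint_torque": joint torques, N m; "eef_pos": TCP position; "eef_rot": TCP orientation; "ft_force": force on the tool from outside, world axes, zero at the start; "ft_torque": the same for the moment, N m; "width": opening from 0.0 (shut) to 1.0 (fully open).
Only numpy, scipy, OpenCV 4.12 (cv2) and the standard library are available. Lean on these libraries where they do the work, as an engineer would, in place of code of your own. Each camera call takes 0.05 s, during which the arm holds its last target. There are 200 camera calls.

### The job

Nest the three straight-sided round white ceramic cups by size to clear space on the shoe cabinet: the middle-sized one goes inside the wide low one, and the narrow one inside the middle-sized one, each standing upright and fully down on the floor of the next. Leave the wide one about where it stands, set the ceramic down gently rather than dropping it, and do not knock over the bud vase.

Things in the scene. Friction and masses are not known exactly. Their poses are not given: they have to be found in the camera images.
- wide_center (a point): Wide low round cup of white ceramic, open at the top, straight sides: outer diameter 130 mm, height 42 mm, wall 5 mm, floor 6 mm thick (inside 120 mm across, 36 mm deep), 400 g. The point is on its axis half-way up (21 mm above the cabinet top); z is its axis, up. It stands loose on the cabinet top (height zero).
- middle_center (a point): Middle-sized round cup of white ceramic, open at the top, straight sides: outer diameter 66 mm, height 54 mm, wall 3.5 mm, floor 5 mm thick (inside 59 mm across), about 130 g. The point is on its axis half-way up (27 mm above its underside); z is its axis, up. Once nested its rim stands 18 mm above the rim of the wide cup; take it near its rim, across its diameter.
- narrow_center (a point): Narrow tall round cup of white ceramic, open at the top, straight sides: outer diameter 38 mm, height 76 mm, wall 3.5 mm, floor 5 mm thick, about 90 g. The point is on its axis half-way up (38 mm above its underside); z is its axis, up. Once nested only its upper 27 mm stand above the rim of the middle cup, and there is no room for fingers inside that cup, so take it across its diameter with the fingertips not more than about 22 mm below its rim.
- vase_center (a point): Bud vase of white ceramic, a bystander: round belly of diameter 54 mm, thin neck of diameter 18 mm, height 96 mm. The point is on its axis half-way up (48 mm above its underside); z is its axis, up.
There are look-alikes about, which are no part of the job. What is shaped like the part that bears narrow_center but red is not meant. Leave any red look-alike of the part that bears middle_center alone.

How it is judged:
At the end, for the whole second after the job is handed in: The middle cup stands on the floor of the wide cup (axes within 32 mm), the narrow cup on the floor of the middle cup (axes within 15 mm), both within 5 mm of fully down; all three upright within 10 degrees and at rest; the wide cup less than 50 mm from its start (horizontal distance between middle_center and wide_center below 0.032 m and z of middle_center in the frame of wide_center between 0.007 and 0.017 m and horizontal distance between narrow_center and middle_center below 0.015 m and z of narrow_center in the frame of middle_center between 0.011 and 0.021 m and angle between each of wide_center, middle_center, narrow_center's own z axis and vertical below 0.17 rad and distance of wide_center from where it was at the start of the episode below 0.05 m); the robot touches nothing.
It fails at once if the bud vase is knocked over (tilted more than 25 degrees) (angle between vase_center's own z axis and vertical above 0.44 rad).
It fails at once if the middle cup falls into the wide one (faster than 0.6 m/s, a drop of about 20 mm) (horizontal distance between middle_center and wide_center below 0.05 m and z of middle_center in the frame of wide_center below 0.06 m and linear speed of middle above 0.6 m/s).
It fails at once if the narrow cup falls into the middle one (faster than 0.6 m/s, a drop of about 20 mm) (horizontal distance between narrow_center and middle_center below 0.03 m and z of narrow_center in the frame of middle_center below 0.06 m and linear speed of narrow above 0.6 m/s and linear speed of middle below 0.2 m/s).
It also fails if it takes over 64 s, if anything falls off the work surface, if the arm or the gripper's body presses on something with over 40 N, if the wrist force passes 120 N, or if a joint passes its speed limit or range.

## Working session

There is one attempt and no reset: what is moved stays moved. The work goes in short steps, Python scripts to look and compute and a shell command to move; the robot and the scene stay as the last step left them, time stands still between calls to the robot, and variables do not carry over. Pictures are saved under pics/ and viewed, about 8 in all and at most 12, crops included, and the job is handed in when it is done.

```bash
mkdir -p pics
python3 - <<'E'
from cell import ctrl, eyes
import cv2,numpy as np
print(ctrl.state())
for n in("top","scene"):
    p,d=eyes.camera(n); cv2.imwrite(f"pics/{n}0.png",p); np.save(f"{n}0.npy",d)
    print(n,eyes.camera_model(n))
E
```

```text
{'t': 0.0, 'joint_pos': array([-1.23311105e+00,  8.79356670e-02,  1.37223056e+00, -6.48919386e-06,
        1.68363926e+00, -1.03084588e-01]), 'joint_vel': array([-2.12505877e-04, -8.53763321e-04, -9.36668284e-04,  1.71101818e-05,
        6.16937600e-04,  7.34895413e-04]), 'joint_torque': array([ 7.56349054e-04, -3.40186501e+01, -3.02423859e+01,  7.17993896e-02,
        3.31095478e-02, -1.72696127e-04]), 'eef_pos': array([ 0.23446514, -0.49690247,  0.2043268 ]), 'eef_rot': array([3.04142266, 1.56858349, 1.91139547]), 'ft_force': array([ 0.44944528, -0.13978219,  0.34343903]), 'ft_torque': array([-0.0132079 , -0.01236147,  0.02170689]), 'width': 0.9993132585119388}
top {'fx': 459.36235179482094, 'fy': 459.36235179482094, 'cx': 257.51702962249436, 'cy': 194.5269208750236, 'extrinsics': array([[ 0.01766484, -0.99982674, -0.0058683 , -0.01672921],
       [ 0.99869748,  0.01736329,  0.04797773, -0.52011537],
       [-0.04786753, -0.00670818,  0.99883117, -1.2760698 ],
       [ 0.        ,  0.        ,  0.        ,  1.        ]])}
scene {'fx': 475.7932339372058, 'fy': 475.7932339372058, 'cx': 264.6089217010057, 'cy': 182.67202088790737, 'extrinsics': array([[ 0.54045333,  0.84133884,  0.00769138, -0.28632086],
       [-0.67141182,  0.42575153,  0.60658206,  0.31960311],
       [ 0.50706643, -0.33299338,  0.79498368, -1.34704707],
       [ 0.        ,  0.        ,  0.        ,  1.        ]])}
```

View pics/top0.png

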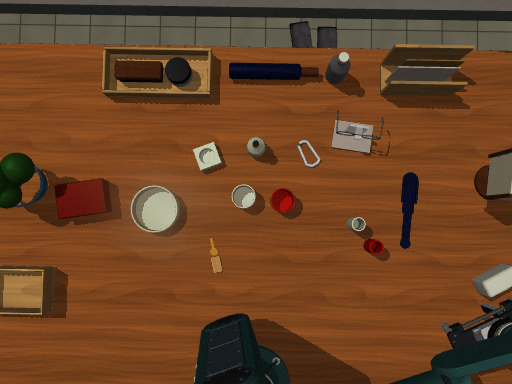

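View pics/scene0.png

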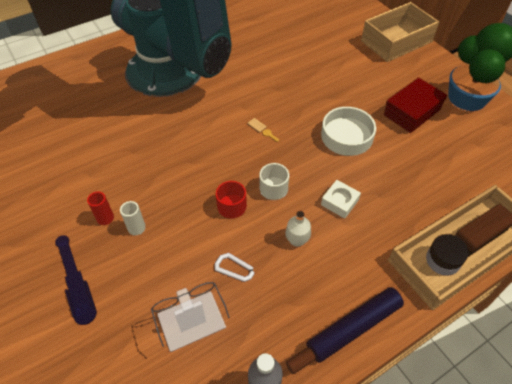

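Top view: wide cup at (155,209), middle (244,197), narrow (357,224). The vase is at (257,147), and the red look-alikes are at (282,200) and (374,246). Next I measure from the depth images of both cameras.

```bash
cat > h.py <<'E'
import numpy as np,cv2
from cell import ctrl,eyes
def cloud(n,d):
    m=eyes.camera_model(n);v,u=np.mgrid[:384,:512]
    P=np.stack([(u-m["cx"])/m["fx"]*d,-(v-m["cy"])/m["fy"]*d,-d],-1)
    E=m["extrinsics"]; W=(P-E[:3,3])@E[:3,:3]; W[d<=0]=np.nan
    return W
def white(p):
    h=cv2.cvtColor(p,cv2.COLOR_BGR2HSV); return (h[...,1]<70)&(h[...,2]>60)
def fit(W,mask,c,r,z0,z1):
    s=mask&(np.hypot(W[...,0]-c[0],W[...,1]-c[1])<r)&(W[...,2]>z0)&(W[...,2]<z1)
    q=W[s]
    (x,y),R=cv2.minEnclosingCircle(q[:,:2].astype(np.float32))
    return np.round([x,y,R,q[:,2].mean(),len(q)],4)
def ray(n,u,v,z):
    m=eyes.camera_model(n);E=m["extrinsics"]
    D=E[:3,:3].T@np.array([(u-m["cx"])/m["fx"],-(v-m["cy"])/m["fy"],-1]);C=-E[:3,:3].T@E[:3,3]
    return C+D*(z-C[2])/D[2]
E
python3 - <<'E'
from h import *
px={"wide":(155,209,.042,.085),"mid":(244,197,.054,.05),"nar":(357,224,.076,.035),"vase":(257,147,.06,.05),"redmid":(282,200,.054,.05),"rednar":(374,246,.076,.035),"soap":(208,157,.03,.05)}
for n in("top","scene"):
    d=np.load(n+"0.npy");p=cv2.imread(f"pics/{n}0.png");W=cloud(n,d);m=white(p)
    if n=="top": print("table z",np.nanmedian(W[230:300,60:200,2]))
    for k,(u,v,h,r) in px.items():
        c=ray("top",u,v,h)[:2]
        mm=m if 'red' not in k else np.ones_like(m)
        try: print(n,k,c.round(3),"all",fit(W,mm,c,r,.01,.2),"rim",fit(W,mm,c,r,h-.008,h+.01))
        except Exception as e: print(n,k,c,"fail")
E
```

```text
table z 0.00033204380603036346
top wide [0.474 0.272] all [4.766e-01 2.755e-01 6.510e-02 3.230e-02 3.470e+02] rim [4.761e-01 2.758e-01 6.490e-02 4.210e-02 2.290e+02]
top mid [0.511 0.029] all [5.133e-01 3.120e-02 3.250e-02 4.370e-02 1.130e+02] rim [5.133e-01 3.120e-02 3.250e-02 5.370e-02 7.900e+01]
top nar [ 0.444 -0.274] all [ 4.440e-01 -2.763e-01  1.900e-02  5.590e-02  1.430e+02] rim [ 4.446e-01 -2.764e-01  1.900e-02  7.500e-02  5.800e+01]
top vase [ 0.647 -0.004] all [6.497e-01 1.000e-04 2.480e-02 6.060e-02 2.340e+02] rim [6.51e-01 1.00e-04 2.39e-02 6.22e-02 1.59e+02]
top redmid [ 0.505 -0.075] all [ 5.055e-01 -7.500e-02  3.280e-02  4.340e-02  1.450e+02] rim [ 5.055e-01 -7.510e-02  3.280e-02  5.360e-02  1.000e+02]
top rednar [ 0.386 -0.319] all [ 3.84e-01 -3.24e-01  1.97e-02  5.22e-02  2.04e+02] rim [ 3.848e-01 -3.241e-01  1.950e-02  7.510e-02  7.400e+01]
top soap [0.621 0.132] all [6.252e-01 1.357e-01 4.220e-02 2.420e-02 4.370e+02] rim [6.256e-01 1.359e-01 4.190e-02 2.850e-02 3.150e+02]
scene wide [0.474 0.272] all [4.804e-01 2.754e-01 6.660e-02 2.890e-02 1.171e+03] rim [4.804e-0
[... 209 characters left out ...]
[ 4.491e-01 -2.772e-01  2.010e-02  5.210e-02  5.230e+02] rim [ 4.489e-01 -2.768e-01  1.930e-02  7.430e-02  1.420e+02]
scene vase [ 0.647 -0.004] all [ 6.598e-01 -2.800e-03  2.440e-02  5.520e-02  5.100e+02] rim [ 6.577e-01 -1.100e-03  2.320e-02  6.170e-02  2.440e+02]
scene redmid [ 0.505 -0.075] all [ 5.09e-01 -7.45e-02  3.47e-02  3.62e-02  7.65e+02] rim [ 5.084e-01 -7.520e-02  3.450e-02  5.240e-02  2.430e+02]
scene rednar [ 0.386 -0.319] all [ 3.886e-01 -3.220e-01  2.130e-02  5.230e-02  5.690e+02] rim [ 3.880e-01 -3.224e-01  2.080e-02  7.430e-02  1.610e+02]
scene soap [0.621 0.132] all [6.300e-01 1.362e-01 4.230e-02 2.360e-02 7.360e+02] rim [6.299e-01 1.368e-01 4.190e-02 2.840e-02 4.780e+02]
```

```bash
python3 -m crank '{"translation":[[2,4,0],[5,9.5,0],[8,15,0],[11,21,0],[14,27,0],[17,33,0],[20,38,0],[22,41,0]],"dr":[[0,0,0.12],[0,0,0.27],[0,0,0.42],[0,0,0.57],[0,0,0.72],[0,0,0.87],[0,0,1.02],[0,0,1.13]]}' 9.4 10
python3 -m crank '{"translation":[[2,4,0],[4,8,0],[5.5,11,0],[6,11.7,-2],[6,11.7,-4],[6,11.7,-6],[6,11.7,-6],[6,11.7,-6]],"dr":[[0,0,0],[0,0,0],[0,0,0],[0,0,0],[0,0,0],[0,0,0],[0,0,0],[0,0,0]]}'; python3 -c "
from h import *
print(ctrl.state())"
```

```text
t: 1.1
eef_pos: [0.4551, -0.085, 0.2052]
eef_rot: [2.065, 1.571, 2.071]
ft_force: [-0.2, -0.7, 0.7]
width: 0.999
t: 2.1
eef_pos: [0.5149, 0.0295, 0.1461]
eef_rot: [-0.01, 1.57, -0.01]
ft_force: [-0.4, 0.3, 0.0]
width: 1.0
{'t': 2.1, 'joint_pos': array([-5.27115869e-02,  2.98927727e-02,  1.54892615e+00,  2.94908442e-05,
        1.56208007e+00, -5.26822379e-02]), 'joint_vel': array([-0.00209814, -0.0083514 , -0.01704622, -0.00155809, -0.00239849,
        0.00035916]), 'joint_torque': array([ 3.20721895e-02, -3.03471637e+01, -2.90581995e+01,  7.40234787e-02,
        4.03537857e-02, -5.88135717e-04]), 'eef_pos': array([0.51490974, 0.0295222 , 0.14605808]), 'eef_rot': array([-0.01019401,  1.57010205, -0.01022361]), 'ft_force': array([-0.41677145,  0.31852653,  0.00995703]), 'ft_torque': array([-0.05407417, -0.09125727,  0.01493584]), 'width': 1.0000268006349478}
```

```bash
python3 -m crank '{"translation":[[0,0.1,-2],[0,0.1,-4.5],[0,0.1,-7],[0,0.1,-9],[0,0.1,-10.2],[0,0.1,-10.8],[0,0.1,-10.8],[0,0.1,-10.8]],"dr":[[0,0,0],[0,0,0],[0,0,0],[0,0,0],[0,0,0],[0,0,0],[0,0,0],[0,0,0]]}'
python3 - <<'E'
from h import *
p,d=eyes.camera("scene"); cv2.imwrite("pics/s1.png",cv2.resize(p[90:270,170:400],None,fx=3,fy=3))
E
```

```text
t: 3.1
eef_pos: [0.5154, 0.0305, 0.0385]
eef_rot: [-0.041, 1.569, -0.041]
ft_force: [-0.7, -0.5, 0.6]
width: 0.996
```

View pics/s1.png

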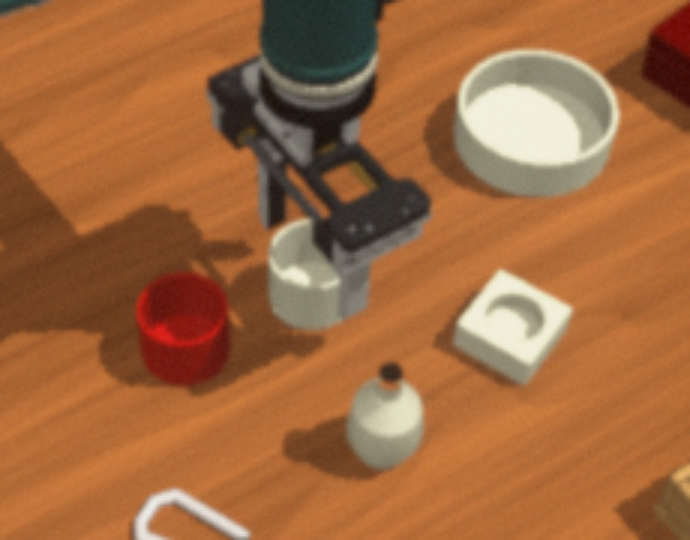

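The fingers straddle the white middle cup (crop 310,275), and the vase (385,415) is well clear. Closing now.

```bash
python3 -m crank '{"translation":[[0,0,0],[0,0,0],[0,0,0],[0,0,0],[0,0,0],[0,0,0],[0,0,0],[0,0,0]],"dr":[[0,0,0],[0,0,0],[0,0,0],[0,0,0],[0,0,0],[0,0,0],[0,0,0],[0,0,0]]}' 5 15
python3 -m crank '{"translation":[[0,0,0],[0,0,0],[0,0,1],[0,0,2.5],[0,0,5],[0,0,7.5],[0,0,9],[0,0,9]],"dr":[[0,0,0],[0,0,0],[0,0,0],[0,0,0],[0,0,0],[0,0,0],[0,0,0],[0,0,0]]}'
```

```text
t: 4.15
eef_pos: [0.5148, 0.0306, 0.0376]
eef_rot: [0.065, 1.57, 0.065]
ft_force: [0.1, 0.7, 1.0]
width: 0.696
t: 5.15
eef_pos: [0.5156, 0.0305, 0.1293]
eef_rot: [-0.066, 1.567, -0.066]
ft_force: [0.2, -0.7, -1.0]
width: 0.697
```

```bash
python3 -m crank '{"translation":[[-0.2,1.5,0],[-0.8,5,0],[-1.5,10,0],[-2.3,15,0],[-3,19.5,0],[-3.5,23,0],[-3.75,24.5,0],[-3.75,24.5,0]],"dr":[[0,0,0],[0,0,0],[0,0,0],[0,0,0],[0,0,0],[0,0,0],[0,0,0],[0,0,0]]}'
python3 - <<'E'
from h import *
p,d=eyes.camera("scene"); cv2.imwrite("pics/s2.png",cv2.resize(p[30:190,260:460],None,fx=3,fy=3))
E
```

```text
t: 6.15
eef_pos: [0.4764, 0.276, 0.1265]
eef_rot: [-2.443, 1.569, -2.441]
ft_force: [-0.3, -0.3, -0.4]
width: 0.699
```

View pics/s2.png

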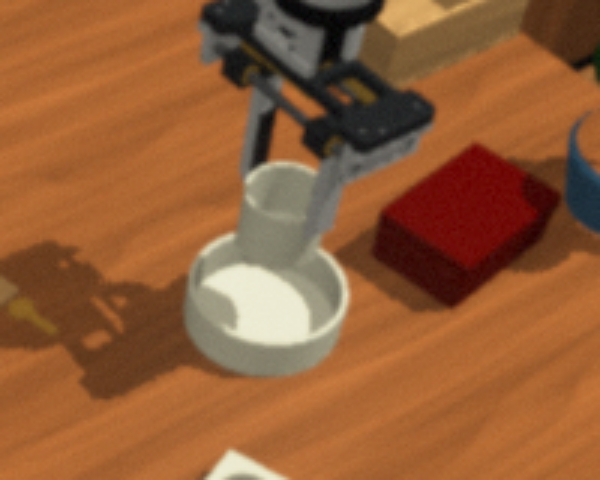

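The cup is held upright over the wide cup, centred at (268,300). Lowering now.

```bash
python3 -m crank '{"translation":[[0,0,-1],[0,0,-2.5],[0,0,-4],[0,0,-5.5],[0,0,-6.7],[0,0,-7.4],[0,0,-7.6],[0,0,-7.6]],"dr":[[0,0,0],[0,0,0],[0,0,0],[0,0,0],[0,0,0],[0,0,0],[0,0,0],[0,0,0]]}'
```

```text
t: 7.2
eef_pos: [0.4774, 0.2757, 0.0518]
eef_rot: [0.344, 1.57, 0.344]
ft_force: [0.2, -0.4, -0.7]
width: 0.701
```

```bash
python3 -m crank '{"translation":[[0,0,-0.15],[0,0,-0.3],[0,0,-0.45],[0,0,-0.55],[0,0,-0.65],[0,0,-0.7],[0,0,-0.75],[0,0,-0.75]],"dr":[[0,0,0],[0,0,0],[0,0,0],[0,0,0],[0,0,0],[0,0,0],[0,0,0],[0,0,0]]}'
```

```text
t: 8.2
eef_pos: [0.4771, 0.2755, 0.044]
eef_rot: [-0.792, 1.571, -0.792]
ft_force: [0.7, 0.0, -0.9]
width: 0.701
```

```bash
python3 -m crank '{"translation":[[0,0,-0.02],[0,0,-0.04],[0,0,-0.06],[0,0,-0.08],[0,0,-0.1],[0,0,-0.12],[0,0,-0.14],[0,0,-0.14]],"dr":[[0,0,0],[0,0,0],[0,0,0],[0,0,0],[0,0,0],[0,0,0],[0,0,0],[0,0,0]]}'
```

```text
t: 9.2
eef_pos: [0.4772, 0.2756, 0.0436]
eef_rot: [0.227, 1.57, 0.227]
ft_force: [-3.5, -0.8, 5.9]
width: 0.698
```

Contact at about 6 N upward. I open the fingers partway, then lift.

```bash
python3 -m crank '{"translation":[[0,0,0],[0,0,0],[0,0,0],[0,0,0],[0,0,0.5],[0,0,2],[0,0,4.5],[0,0,7]],"dr":[[0,0,0],[0,0,0],[0,0,0],[0,0,0],[0,0,0],[0,0,0],[0,0,0],[0,0,0]]}' 8 
python3 -m crank '{"translation":[[0,-2,4],[0,-7,7],[0,-13,7],[0,-19,7],[-1,-25,7],[-1,-31,7],[-2,-37,7],[-2.5,-42,7]],"dr":[[0,0,0],[0,0,-0.1],[0,0,-0.23],[0,0,-0.36],[0,0,-0.5],[0,0,-0.63],[0,0,-0.78],[0,0,-0.9]]}' 7
python3 - <<'E'
from h import *
for n in("top","scene"):
    p,d=eyes.camera(n); W=cloud(n,d);m=white(p); cv2.imwrite(f"pics/{n}3.png",p)
    c=(.478,.2755)
    print(n,"wide",fit(W,m,c,.085,.034,.047),"mid",fit(W,m,c,.06,.053,.075),"nar",fit(W,m,(.446,-.2765),.035,.068,.086))
E
```

```text
t: 10.2
eef_pos: [0.4775, 0.2757, 0.1146]
eef_rot: [0.409, 1.569, 0.409]
ft_force: [-0.0, 0.3, -0.8]
width: 0.853
t: 11.2
eef_pos: [0.4518, -0.1467, 0.1843]
eef_rot: [0.434, 1.568, -0.471]
ft_force: [1.7, -0.1, 0.5]
width: 0.746
top wide [4.767e-01 2.757e-01 6.510e-02 4.200e-02 2.330e+02] mid [4.761e-01 2.756e-01 3.310e-02 6.020e-02 1.010e+02] nar [ 0.  0.  0. nan  0.]
scene wide [4.812e-01 2.767e-01 6.700e-02 4.050e-02 6.480e+02] mid [4.782e-01 2.753e-01 3.530e-02 5.860e-02 1.910e+02] nar [ 4.495e-01 -2.770e-01  1.930e-02  7.420e-02  1.330e+02]h.py:14: RuntimeWarning: Mean of empty slice.
  return np.round([x,y,R,q[:,2].mean(),len(q)],4)
  ret = ret.dtype.type(ret / rcount)
```

View pics/scene3.png

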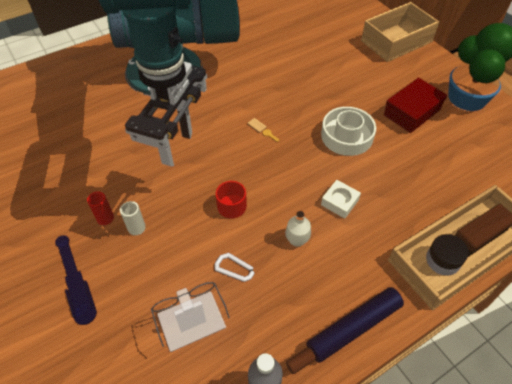

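Middle cup at (350,125) stands centred inside the wide cup, rim at 60 mm as expected. On to the narrow one at (133,218).

```bash
python3 -m crank '{"translation":[[-0.2,-4,0],[-0.4,-8,0],[-0.5,-12,0],[-0.5,-13,0],[-0.5,-13,-2],[-0.5,-13,-4],[-0.5,-13,-6],[-0.5,-13,-7]],"dr":[[0,0,0],[0,0,0],[0,0,0],[0,0,0],[0,0,0],[0,0,0],[0,0,0],[0,0,0]]}' 7 12
python3 -m crank '{"translation":[[0,0,-1],[0,0,-2],[0,0,-3],[0,0,-4],[0,0,-5],[0,0,-5.7],[0,0,-5.8],[0,0,-5.8]],"dr":[[0,0,0],[0,0,0],[0,0,0],[0,0,0],[0,0,0],[0,0,0],[0,0,0],[0,0,0]]}'
python3 - <<'E'
from h import *
p,d=eyes.camera("scene"); cv2.imwrite("pics/s4.png",cv2.resize(p[130:260,60:220],None,fx=4,fy=4))
E
```

```text
t: 12.3
eef_pos: [0.4472, -0.2728, 0.112]
eef_rot: [2.891, 1.569, 1.993]
ft_force: [0.1, -0.0, 0.7]
width: 0.746
t: 13.3
eef_pos: [0.4473, -0.2746, 0.0548]
eef_rot: [0.199, 1.57, -0.701]
ft_force: [-0.1, -0.2, -0.9]
width: 0.743
```

View pics/s4.png

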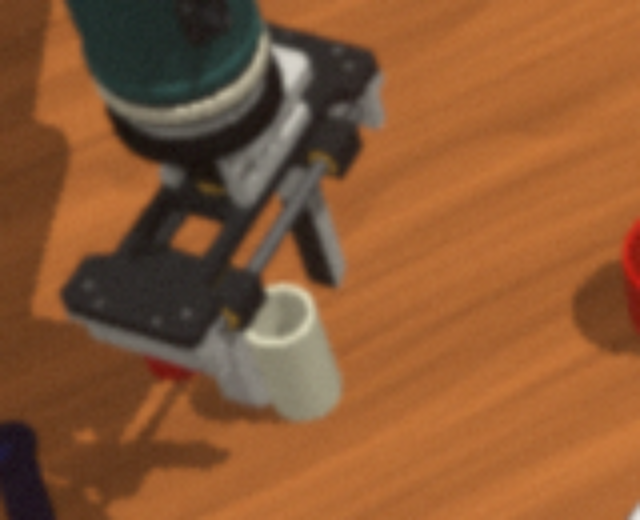

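The fingers straddle the narrow cup (crop 290,340), and the red one is outside the grip. I nudge 1.5 mm and close.

```bash
python3 -m crank '{"translation":[[0,-0.15,0.1],[0,-0.15,0.1],[0,-0.15,0.1],[0,-0.15,0.1],[0,-0.15,0.1],[0,-0.15,0.1],[0,-0.15,0.1],[0,-0.15,0.1]],"dr":[[0,0,0],[0,0,0],[0,0,0],[0,0,0],[0,0,0],[0,0,0],[0,0,0],[0,0,0]]}' 2.5 12
python3 -m crank '{"translation":[[0,0,0],[0,0,0],[0,0,1],[0,0,2.5],[0,0,5],[0,0,8],[0,0,11],[0,0,12]],"dr":[[0,0,0],[0,0,0],[0,0,0],[0,0,0],[0,0,0],[0,0,0],[0,0,0],[0,0,0]]}'
```

```text
t: 14.35
eef_pos: [0.4472, -0.2759, 0.0556]
eef_rot: [0.047, 1.571, -0.853]
ft_force: [0.8, 0.0, 0.5]
width: 0.397
t: 15.35
eef_pos: [0.4483, -0.2768, 0.179]
eef_rot: [0.236, 1.565, -0.664]
ft_force: [-0.2, -0.3, -0.3]
width: 0.398
```

```bash
python3 -m crank '{"translation":[[0,2,0],[0,6,0],[0.5,11,0],[1,16,0],[1.5,21,0],[2,26,0],[2,31,0],[2,34,0]],"dr":[[0,0,0],[0,0,0],[0,0,0],[0,0,0],[0,0,0],[0,0,0],[0,0,0],[0,0,0]]}'
python3 -m crank '{"translation":[[0.2,4,0],[0.4,9,0],[0.7,14,0],[0.9,18,0],[1,20.5,0],[1,21.2,0],[1,21.2,0],[1,21.2,0]],"dr":[[0,0,0],[0,0,0],[0,0,0],[0,0,0],[0,0,0],[0,0,0],[0,0,0],[0,0,0]]}'
python3 - <<'E'
from h import *
for n in("top","scene"):
    p,d=eyes.camera(n); W=cloud(n,d);m=white(p); cv2.imwrite(f"pics/{n}5.png",cv2.resize(p[20:180,260:460],None,fx=3,fy=3))
E
```

```text
t: 16.35
eef_pos: [0.4651, 0.0673, 0.1737]
eef_rot: [-2.459, 1.567, 2.927]
ft_force: [0.1, -0.3, -0.8]
width: 0.398
t: 17.35
eef_pos: [0.4769, 0.2751, 0.1753]
eef_rot: [-1.252, 1.57, -2.153]
ft_force: [0.4, -0.4, -1.3]
width: 0.397
```

View pics/scene5.png

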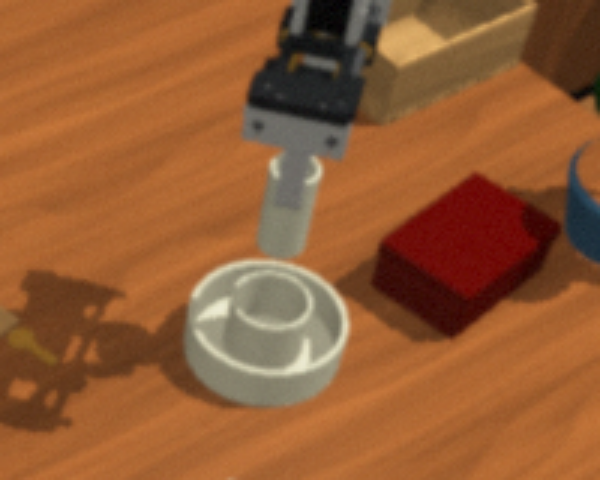

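The narrow cup hangs upright at (285,215), over the middle cup at (272,300). I lower it in two stages.

```bash
python3 -m crank '{"translation":[[0,0.05,-1],[0,0.05,-2.5],[0,0.05,-4],[0,0.05,-5.5],[0,0.05,-7],[0,0.05,-8.5],[0,0.05,-9.4],[0,0.05,-9.9]],"dr":[[0,0,0],[0,0,0],[0,0,0],[0,0,0],[0,0,0],[0,0,0],[0,0,0],[0,0,0]]}'
python3 -m crank '{"translation":[[0,0,-0.1],[0,0,-0.2],[0,0,-0.3],[0,0,-0.4],[0,0,-0.5],[0,0,-0.6],[0,0,-0.7],[0,0,-0.7]],"dr":[[0,0,0],[0,0,0],[0,0,0],[0,0,0],[0,0,0],[0,0,0],[0,0,0],[0,0,0]]}'
```

```text
t: 18.45
eef_pos: [0.477, 0.2765, 0.0759]
eef_rot: [-1.645, 1.57, -2.545]
ft_force: [0.4, -1.3, -0.6]
width: 0.396
t: 19.45
eef_pos: [0.4771, 0.2765, 0.0695]
eef_rot: [-1.477, 1.57, -2.377]
ft_force: [0.3, 0.2, -0.7]
width: 0.396
```

```bash
python3 -m crank '{"translation":[[0,0,-0.04],[0,0,-0.08],[0,0,-0.12],[0,0,-0.16],[0,0,-0.2],[0,0,-0.24],[0,0,-0.27],[0,0,-0.27]],"dr":[[0,0,0],[0,0,0],[0,0,0],[0,0,0],[0,0,0],[0,0,0],[0,0,0],[0,0,0]]}'
```

```text
t: 20.45
eef_pos: [0.4771, 0.2765, 0.0669]
eef_rot: [-0.992, 1.571, -1.892]
ft_force: [0.2, -0.4, -0.5]
width: 0.396
```

```bash
python3 -m crank '{"translation":[[0,0,-0.03],[0,0,-0.06],[0,0,-0.08],[0,0,-0.1],[0,0,-0.12],[0,0,-0.14],[0,0,-0.15],[0,0,-0.15]],"dr":[[0,0,0],[0,0,0],[0,0,0],[0,0,0],[0,0,0],[0,0,0],[0,0,0],[0,0,0]]}'
```

```text
t: 21.45
eef_pos: [0.4776, 0.2768, 0.0666]
eef_rot: [1.312, 1.569, 0.412]
ft_force: [-1.8, -0.2, 5.9]
width: 0.399
```

Contact at the expected height. I release, lift and check.

```bash
python3 -m crank '{"translation":[[0,0,0],[0,0,0],[0,0,0],[0,0,0],[0,0,0.3],[0,0,1],[0,0,3],[0,0,6]],"dr":[[0,0,0],[0,0,0],[0,0,0],[0,0,0],[0,0,0],[0,0,0],[0,0,0],[0,0,0]]}' 6
python3 -m crank '{"translation":[[0,-1,4],[0,-4,8],[0,-10,8],[0,-16,8],[0,-22,8],[0,-26,8],[0,-26,8],[0,-26,8]],"dr":[[0,0,0],[0,0,0],[0,0,0],[0,0,0],[0,0,0],[0,0,0],[0,0,0],[0,0,0]]}'
python3 - <<'E'
from h import *
for n in("top","scene"):
    p,d=eyes.camera(n); W=cloud(n,d);m=white(p)
    if n=="scene":cv2.imwrite("pics/s6.png",cv2.resize(p[60:260,260:460],None,fx=3,fy=3))
    c=(.478,.2755)
    print(n,"wide",fit(W,m,c,.085,.034,.047),"mid",fit(W,m,c,.06,.053,.065),"nar",fit(W,m,c,.06,.078,.1))
E
```

```text
t: 22.45
eef_pos: [0.4766, 0.2763, 0.1255]
eef_rot: [-1.775, 1.569, -2.675]
ft_force: [0.6, -0.7, -0.3]
width: 0.638
t: 23.45
eef_pos: [0.4772, 0.0171, 0.2059]
eef_rot: [1.625, 1.57, 0.725]
ft_force: [0.4, -0.1, -0.3]
width: 0.634
top wide [4.757e-01 2.757e-01 6.490e-02 4.150e-02 2.340e+02] mid [4.760e-01 2.759e-01 3.280e-02 5.990e-02 9.900e+01] nar [4.754e-01 2.757e-01 1.910e-02 8.650e-02 5.900e+01]
scene wide [4.803e-01 2.755e-01 6.560e-02 4.050e-02 5.240e+02] mid [4.799e-01 2.771e-01 3.430e-02 5.910e-02 2.090e+02] nar [4.785e-01 2.741e-01 2.040e-02 8.460e-02 1.240e+02]
```

View pics/s6.png

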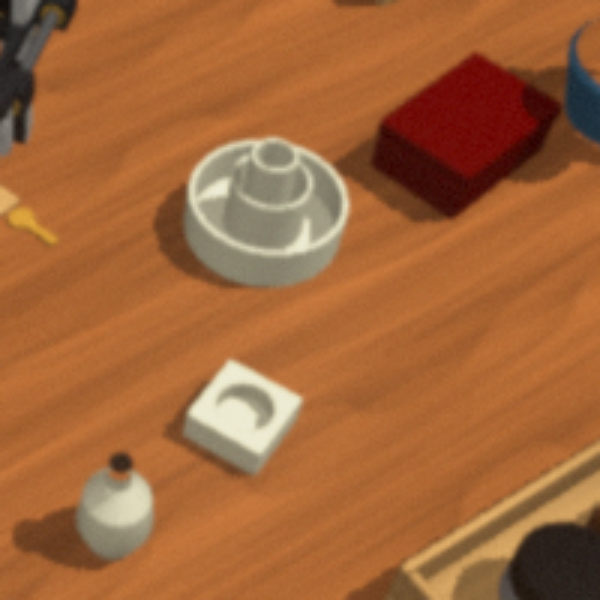

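All three cups are nested and upright around (270,205), and the vase stands at (115,510). The rims sit at 42, 60 and 87 mm, as expected.

```bash
python3 -c "
from cell import ctrl
print(ctrl.finish_job())"
```

```text
the job is handed in; nothing more can be done
None
```

The three cups are nested: the middle cup stands inside the wide one and the narrow cup inside the middle one. I handed the job in at about 23.5 s of the 64 s allowed; `finish_job()` reports no verdict.

- **Setting down:** I lowered each cup until it touched the floor of the next, with about 6 N of contact force, before opening the fingers.
- **Heights:** in the top view the rims are at 41.5, 59.9 and 86.5 mm, against 42, 60 and 87 mm for fully down.
- **Position:** in the top view the three axes agree within about 1 mm, and the wide cup moved no more than about 1 mm from where it started.
- **Surroundings:** the vase is standing, I did not touch the red look-alikes, and the arm is clear of everything.
- **Disagreement:** the scene camera reads x 3–5 mm higher than the top camera and puts the axes up to about 3 mm apart, but this is well within the tolerances. I took no separate tilt measurement; the cups look upright in the last picture.

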